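# Release one dose from the slide-gate dispenser

### The job

Unlock the dose dispenser by sliding its transport lock all the way to the end stop, then pull the round gate knob out to its outer detent so that one dose tube drops into the tray, and push the knob fully home again so that the next dose is loaded. Release exactly one dose and leave everything else on the shelf alone.

Things in the scene. Friction and masses are not known exactly. Their poses are not given: they have to be found in the camera images.
- dispenser: fixed steel dispenser; origin on the shelf under its clear magazine (30 x 54 mm, top z 133 mm). Local -x is the front, where the knob pulls out; z up. Housing x -81 to +82 mm, 92 wide; flat deck z 92 mm before and behind the magazine. Open tray under the knob: x -81 to -169, 58 wide, walls 36 high, floor sloping down to the front
- gate_knob (a joint): the gate slide with its knob: 0 = fully home (in), grows along local -x to 0.050 m = fully out; a spring detent must be overcome within 10 mm of either end (about 6 N plus 2 N friction). Held mechanically while locked
- knob_head (a point): centre of the outer face of the black round knob: a disc 44 mm in diameter, 14 mm thick, on a level 12 mm stem along local x at height 73 mm. Home, this face is at local x -136 mm and a 41 mm gap lies between the front wall and the back of the disc, where fingers can reach in from above
- lock_slide (a joint): transport lock on the rear deck: moves along local +y, 0 = locked end, 0.040 m = unlocked end stop; stays where left, about 1.5 N friction; the gate is blocked below 0.031 m
- lock_grip (a point): centre of the top of the black lock grip, an upright block 12 mm (local x) by 14 mm (local y), 24 mm above the deck (its top at z 117.5 mm), at local x +52 mm; local y runs from -20 mm (locked) to +20 mm (unlocked)
- dose_a: lowest white round-ended dose tube, 20 mm diameter, 44 mm long (along its y), in the gate pocket; origin 10 mm below its centre when it lies as at the start (it turns with the tube as this rolls); at the start at local z 62 mm
- dose_a_mid (a point): centre of dose_a
- dose_b: second dose tube, same kind, resting on dose_a in the magazine
- dose_b_mid (a point): centre of dose_b; local z 92 mm at the start, 72 mm once it has dropped into the gate pocket
- dose_c: third dose tube, same kind, on top of dose_b
- dose_c_mid (a point): centre of dose_c; local z 112 mm at the start, 92 mm once the stack has dropped
- vise: bystander: small green bench vise, 110 x 80 mm, gripping a clear glass ampoule rack 130 mm long, 140 mm high overall; fixed; origin under its centre
- pill_bottle: bystander: blue plastic pill bottle, 52 mm diameter, 85 mm high, origin at its underside
- mortar: bystander: stoneware mortar, 104 mm diameter, 66 mm high, with its pestle standing in it to 111 mm; origin at its underside
- spatula: bystander: steel counting spatula 190 mm long, lying flat; origin under its middle
- dose_cup: bystander: small white plastic cup, 48 mm diameter, 32 mm high, origin at its underside
- label_roll: bystander: roll of paper labels, 76 mm diameter, 40 mm high, origin at its underside
- blister_box: bystander: cardboard box 45 x 100 x 30 mm, origin at its underside

How it is judged:
By the outcome, as a careful person would: the job done as asked, in the order asked, and still so for the second after the job is handed in, with the robot touching nothing.
It also fails if it takes over 48 s, if anything falls off the work surface, if the arm or the gripper's body presses on something with over 40 N, if the wrist force passes 120 N, or if a joint passes its speed limit or range.

### The arm

A 7-joint arm with a two-finger parallel gripper is mounted at the origin on the work surface. World frame = base frame: x ahead of the robot, y to its left, z up, the work surface at z = 0. Lengths are in m, angles in rad, forces in N, time in s.
With the tool pointing down it reaches from about 0.4 to 0.875 m from the base axis. Payload 19.3 kg.
Tool frame: the origin (TCP) lies at the very end of the fingers, on their centre line; the grasp point (between the pads) lies 19 mm behind it; z points along the fingers, y is the line along which they close (so a half turn about z gives the same grasp; the last joint's range is limited). The gripper opens to 85 mm and grips with 20 to 120 N. Pads are 22 mm wide; open, the fingers measure 114 mm over their backs; the gripper's body (76 mm by 85 mm) begins 54 mm behind the grasp point. The pads swing forward as they close: fully open they stand 13 mm farther back than shut.
Start: joints at [-0.07, 0.521, -0.036, 1.599, 0.021, 1.021, -0.113], TCP at [0.625, -0, 0.231] pointing down, gripper open.
Joint ranges: [-2.91, 2.91], [-0.3, 2.13], [-1.5, 1.42], [0.17, 2.43], [-1.26, 4.41], [0.16, 1.93], [-2.52, 2.52]. Speed limits (rad/s): [1.89, 1.89, 2.39, 2.39, 3.01, 3.01, 3.01].

### API

Orientations are given as a rotation vector (axis times angle).
In Python, from workcell import robot gives the robot as it stands. The module is installed in compiled form; this text tells all that it offers.
- The arm moves only by the tool send_rows, never from a script. Its arguments are lists of equal length, an entry for each row: "grip": the opening, from -1 (shut) to 1 (fully open); "delta_pos": the shift along the world's x, y, z in units of 200 mm (1.0 is 200 mm), a list of three; "turn": the turn, a rotation vector about the world's x, y, z in units of 30 degrees (1.0 is 30 degrees), a list of three. In form: {"grip": [grip, ...], "delta_pos": [[x, y, z], ...], "turn": [[wx, wy, wz], ...]}. A call has 1 to 8 rows; each row is the pose to reach, as a shift and turn from the pose commanded when the call began; what a row does not reach only later rows make up. A row lasts 1/12 s, in which the tool goes at most 41.7 mm and 7.16 degrees, less where a joint would pass 70% of its speed; a pose out of reach is approached as far as the arm can. A call with a number of a shift or a turn outside -1 to 1 is refused whole. A call with a gripper value outside its range is refused whole. The fingers move at their own pace and stop on an object; "force" is the grip in N (left out, the last holds). Time passes only in rows, so rows that repeat a pose let the fingers close. It gives the time, the measured TCP pose, the force, the opening and the grip force at its end, in the units of the state.
- robot.observe(): the state, without advancing time (a new reading comes with each control period).
- robot.grab_frame(name): name is "scene" or "side" or "wrist"; returns (picture, depth): 400x640x3 uint8, red, green, blue; 400x640 float32, m along the optical axis (not along the pixel's ray), 0 where there is no reading.
- robot.get_calibration(name): a dict with "mtx" (3x3 intrinsics, pixels), "cam_to_world" (4x4, takes a point from camera to world coordinates); the wrist camera has in their place "mount" (4x4, takes a point from camera to tool coordinates, whose origin is the TCP and whose axes are the flange's). Camera axes: x right, y up, looking along -z (the intrinsics and any distortion apply to the point x, -y, -z); pixel columns grow to the right and rows downward; lengths in m; the calibration is good to about 2 mm. The wrist camera is an equidistant fisheye: a pixel r from the principal point sees the ray r / f radians off the axis. A picture is of the moment at which its call begins: read the wrist's pose just before it. get_calibration takes no time and is no camera call.
- robot.sign_off(): hands the job in; it is judged then, once.
The state is a dict: "time_s": time; "q": joint angles; "qd": joint speeds; "joint_torque": joint torques, N m; "tool_pos": TCP position; "eef_rot": TCP orientation; "ft_force": force on the tool from outside, world axes, zero at the start; "wrist_torque": the same for the moment, N m; "grip_width": opening from 0.0 (shut) to 1.0 (fully open); "gripper_force": force on a finger pad.
Only numpy, scipy, OpenCV 4.12 (cv2) and the standard library are available. Lean on these libraries where they do the work, as an engineer would, in place of code of your own. Each camera call takes 0.05 s, during which the arm holds its last target. There are 200 camera calls.

## Working session

There is one attempt and no reset: what is moved stays moved. The work goes in short steps, Python scripts to look and compute and a tool call to move; the robot and the scene stay as the last step left them, time stands still between calls to the robot, and variables do not carry over. Pictures are saved under pics/ and viewed, at most 10 in all, crops included, and the job is handed in when it is done.

Besides the shell and the picture viewer there is one more tool, called as a command line: name --argument value ..., lists and objects as JSON in quotes. send_rows: Moves the arm, as the interface text tells. Its arguments: {"type":"object","properties":{"grip":{"type":"array"},"delta_pos":{"type":"array"},"turn":{"type":"array"},"force":{"type":"number"}},"required":["grip","delta_pos","turn"]}

```bash
mkdir -p pics; cat > h.py <<'E'
import numpy as np, cv2
from workcell import robot
def shot(n,f):
    im,d=robot.grab_frame(n); cv2.imwrite(f'pics/{f}.png',im[:,:,::-1]); np.save(f'{f}.npy',d); return im,d
def pts(n,d):
    c=robot.get_calibration(n);K=np.array(c['mtx']);T=np.array(c['cam_to_world'])
    v,u=np.mgrid[0:d.shape[0],0:d.shape[1]]
    X=np.stack([(u-K[0,2])/K[0,0]*d,-(v-K[1,2])/K[1,1]*d,-d],-1)
    return X@T[:3,:3].T+T[:3,3]
E
python3 - <<'E'
from h import *
for n in('scene','side'):
    shot(n,n+'1'); c=robot.get_calibration(n); print(n,c)
s=robot.observe();print(s['time_s'],s['tool_pos'],s['eef_rot'],s['grip_width'])
E
```

```text
scene {'mtx': array([[412.21273132,   0.        , 319.14314389],
       [  0.        , 412.21273132, 202.30185973],
       [  0.        ,   0.        ,   1.        ]]), 'cam_to_world': array([[ 0.63731721, -0.66322409,  0.39237811,  0.94589291],
       [ 0.77059835,  0.5499822 , -0.32202138, -0.34221306],
       [-0.00222864,  0.50759569,  0.86159251,  0.96104616],
       [ 0.        ,  0.        ,  0.        ,  1.        ]])}
side {'mtx': array([[494.24742003,   0.        , 313.96916967],
       [  0.        , 494.24742003, 200.40264358],
       [  0.        ,   0.        ,   1.        ]]), 'cam_to_world': array([[ 0.98811804,  0.10404252, -0.11312776,  0.41652139],
       [-0.15358316,  0.64008409, -0.75279783, -0.98524104],
       [-0.00591171,  0.76122764,  0.64845782,  0.95336873],
       [ 0.        ,  0.        ,  0.        ,  1.        ]])}
0.1 [ 6.24721418e-01 -4.68846444e-05  2.30799061e-01] [-2.22099244e+00 -2.22102072e+00  1.20294252e-03] 1.0012131264364492
```

View pics/scene1.png

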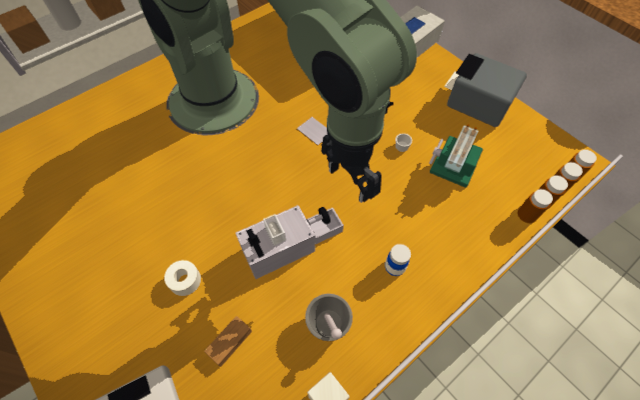

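View pics/side1.png

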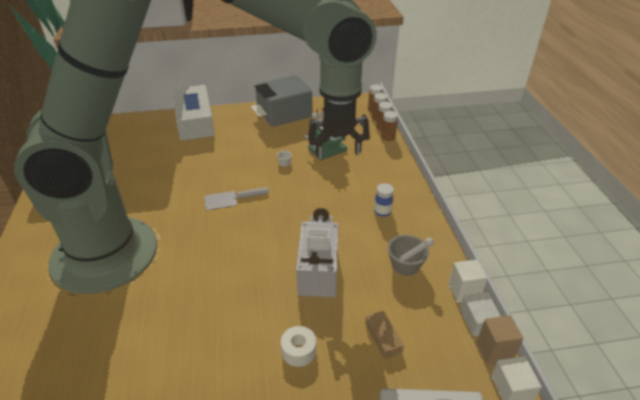

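The scene view shows the dispenser at about (275,240), with the knob at about (323,215) and the lock at about (253,243). Its front points roughly towards world +y. Next I'll enlarge it and get depth points.

```bash
python3 - <<'E'
from h import *
a=cv2.imread('pics/scene1.png')[190:290,225:355]; b=cv2.imread('pics/side1.png')[195:305,275:365]
a=cv2.resize(a,(780,600),interpolation=cv2.INTER_CUBIC)
cv2.imwrite('pics/c1.png',a)
P=pts('scene',np.load('scene1.npy'));Q=pts('side',np.load('side1.npy'))
for N,X in(('sc',P),('sd',Q)):
    m=(abs(X[...,2]-.092)<.006)&(X[...,0]>.4)&(X[...,0]<.8)&(X[...,1]<-.03)&(X[...,1]>-.4)
    # top deck
    p=X[m][:,:2].astype(np.float32); n,l=cv2.connectedComponents(m.astype(np.uint8)); k=np.bincount(l[l>0]).argmax()
    vv,uu=np.where(l==k); p=X[l==k]
    print(N,len(p),cv2.minAreaRect(p[:,:2].astype(np.float32)),p.mean(0), uu.min(),uu.max(),vv.min(),vv.max())
    m2=(X[...,2]>.108)&(X[...,2]<.145)&(abs(X[...,0]-p[:,0].mean())<.1)&(abs(X[...,1]-p[:,1].mean())<.1)
    n,l,st,c=cv2.connectedComponentsWithStats(m2.astype(np.uint8))
    for i in range(1,n):
        if st[i,4]>5: print(' hi',st[i],X[l==i].mean(0),X[l==i].min(0),X[l==i].max(0))
E
```

```text
sc 2099 ((0.5502530336380005, -0.15101826190948486), (0.16452817618846893, 0.09361594170331955), 77.61077117919922) [ 0.55469627 -0.15399423  0.09186488] 236 315 205 266
 hi [263 214  23  29 355] [ 0.55147155 -0.15109769  0.1233194 ] [ 0.51947409 -0.17089429  0.10841963] [ 0.57972804 -0.13100567  0.13632876]
 hi [250 233   7   9  39] [ 0.53528121 -0.20023126  0.1153428 ] [ 0.52794429 -0.20648701  0.10800875] [ 0.54100565 -0.19392279  0.11941301]
sd 1415 ((0.5489968061447144, -0.15193122625350952), (0.1691848486661911, 0.09198871999979019), 77.56656646728516) [ 0.54669741 -0.16775807  0.09248056] 296 337 222 273
 hi [306 228  23  18 366] [ 0.54840766 -0.15390658  0.12368916] [ 0.5203564  -0.17381864  0.10808263] [ 0.57661256 -0.13055984  0.13657155]
 hi [311 252   6   6  36] [ 0.53187642 -0.20377082  0.11595597] [ 0.52563194 -0.20859978  0.10869143] [ 0.53845168 -0.19608902  0.12128682]
```

View pics/c1.png

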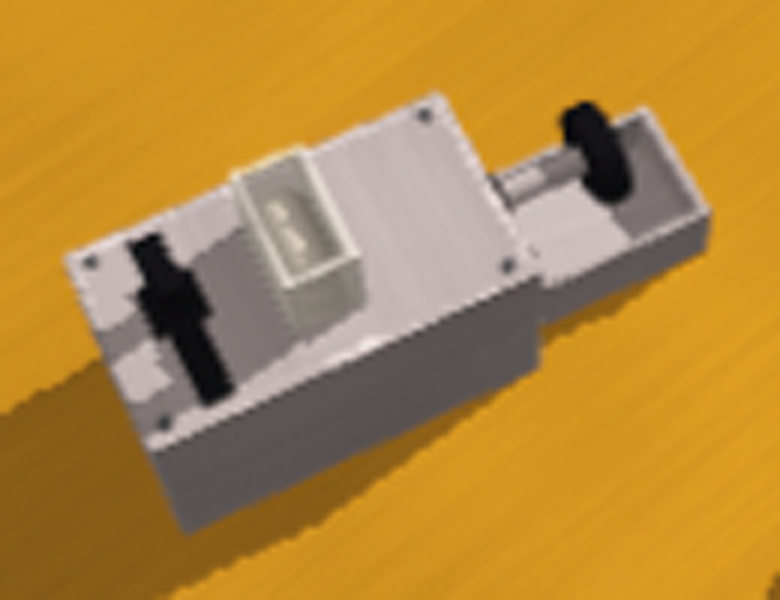

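The crop shows the lock grip at about (170,295), partway along its rail, the magazine at about (295,230), and the knob and stem at about (600,150). Both cameras put the origin at about (0.550, -0.1515) with the front at 77.6°. The lock is at about (0.533, -0.201), which is local x +52 and y -5. First I'll hover over the lock, turned -12.4°.

send_rows --grip '[0, 0, 0, 0, 0, 0, 0, 0]' --delta_pos '[[-0.06, -0.12, -0.02], [-0.12, -0.25, -0.04], [-0.17, -0.37, -0.06], [-0.23, -0.5, -0.08], [-0.29, -0.63, -0.1], [-0.34, -0.75, -0.12], [-0.4, -0.88, -0.14], [-0.458, -1.0, -0.15]]' --turn '[[0, 0, -0.1], [0, 0, -0.2], [0, 0, -0.3], [0, 0, -0.413], [0, 0, -0.413], [0, 0, -0.413], [0, 0, -0.413], [0, 0, -0.413]]' --force 30

```text
time_s: 0.77
tool_pos: [0.5323, -0.2013, 0.2006]
eef_rot: [-2.448, -1.968, 0.001]
ft_force: [0.4, -0.3, 0.2]
grip_width: 0.502
gripper_force: 0.0
```

send_rows --grip '[0, 0, 0]' --delta_pos '[[0, -0.006, 0], [0, -0.006, 0], [0, -0.006, 0]]' --turn '[[0, 0, 0], [0, 0, 0], [0, 0, 0]]'

```text
time_s: 1.02
tool_pos: [0.5336, -0.2007, 0.2012]
eef_rot: [-2.448, -1.969, -0.0]
ft_force: [-0.1, 1.5, -0.1]
grip_width: 0.503
gripper_force: 0.0
```

```bash
python3 - <<'E'
from h import *
s=robot.observe();print(s)
im,d=shot('wrist','w1');c=robot.get_calibration('wrist');print(c)
E
```

```text
{'time_s': 1.0167, 'q': array([ 0.22607283,  0.46945615,  0.04133149,  1.78136804, -0.02461241,
        0.89149432,  0.06223637]), 'qd': array([-0.01872515,  0.00131862, -0.00712782, -0.00199626,  0.00055333,
        0.00059687, -0.00056155]), 'joint_torque': array([ 2.66492888e+00, -8.40878749e+01,  4.69560921e+00, -3.34532297e+01,
        1.46946916e-01,  1.95618445e-02,  1.10244784e-01]), 'tool_pos': array([ 0.53359117, -0.20067749,  0.20115965]), 'eef_rot': array([-2.44776012e+00, -1.96855549e+00, -3.59783800e-04]), 'ft_force': array([-0.13453031,  1.50098726, -0.11071783]), 'wrist_torque': array([ 0.01430965, -0.07790508, -0.02912157]), 'gripper_force': 0.0, 'grip_width': 0.5032998629018661}
{'mtx': array([[309.70691629,   0.        , 318.42218545],
       [  0.        , 309.70691629, 196.18288156],
       [  0.        ,   0.        ,   1.        ]]), 'mount': array([[ 3.60816972e-04,  9.51048783e-01,  3.09040583e-01,
         7.90195429e-02],
       [ 9.99999838e-01, -4.79037457e-04,  3.06662238e-04,
        -1.05507353e-03],
       [ 4.39692764e-04,  3.09040423e-01, -9.51048802e-01,
        -1.42775885e-01],
       [ 0.00000000e+00,  0.00000000e+00,  0.00000000e+00,
         1.00000000e+00]])}
```

View pics/w1.png

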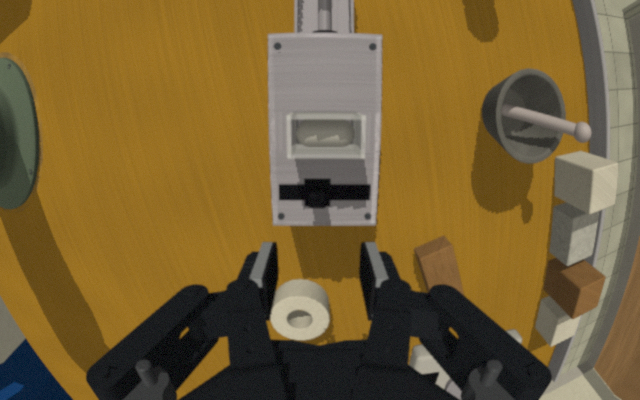

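The wrist view shows the lock grip centred at (317,190), in line with the fingers and 5 mm short of the rail centre at (324,192). The housing edges are parallel to the image, so the yaw is right. I'll descend and grip.

send_rows --grip '[0, 0, 0, 0, 0, 0, 0, 0]' --delta_pos '[[0, 0, -0.08], [0, 0, -0.16], [0, 0, -0.24], [0, 0, -0.32], [0, 0, -0.4], [0, 0, -0.45], [0, 0, -0.49], [0, 0, -0.49]]' --turn '[[0, 0, 0], [0, 0, 0], [0, 0, 0], [0, 0, 0], [0, 0, 0], [0, 0, 0], [0, 0, 0], [0, 0, 0]]'

```text
time_s: 1.73
tool_pos: [0.5331, -0.2004, 0.102]
eef_rot: [-2.446, -1.969, 0.001]
ft_force: [-1.2, 0.8, 0.1]
grip_width: 0.497
gripper_force: 0.0
```

send_rows --grip '[-0.3, -0.5, -0.7, -0.9, -1, -1, -1, -1]' --delta_pos '[[0, 0, 0], [0, 0, 0], [0, 0, 0], [0, 0, 0], [0, 0, 0], [0, 0, 0], [0, 0, 0], [0, 0, 0]]' --turn '[[0, 0, 0], [0, 0, 0], [0, 0, 0], [0, 0, 0], [0, 0, 0], [0, 0, 0], [0, 0, 0], [0, 0, 0]]'

```text
time_s: 2.4
tool_pos: [0.5338, -0.2014, 0.1041]
eef_rot: [2.448, 1.968, 0.001]
ft_force: [-1.2, 0.5, 6.8]
grip_width: 0.153
gripper_force: 30.7
```

send_rows --grip '[-1, -1, -1, -1, -1, -1, -1, -1]' --delta_pos '[[0, 0, 0.015], [0.02, -0.004, 0.015], [0.04, -0.009, 0.015], [0.06, -0.013, 0.015], [0.08, -0.018, 0.015], [0.1, -0.022, 0.015], [0.11, -0.024, 0.015], [0.11, -0.024, 0.015]]' --turn '[[0, 0, 0], [0, 0, 0], [0, 0, 0], [0, 0, 0], [0, 0, 0], [0, 0, 0], [0, 0, 0], [0, 0, 0]]'

```text
time_s: 3.07
tool_pos: [0.5556, -0.2059, 0.1058]
eef_rot: [-2.448, -1.969, 0.0]
ft_force: [1.6, 2.5, -26.9]
grip_width: 0.149
gripper_force: 30.0
```

send_rows --grip '[-1, -1, -1, -1, -1, -1]' --delta_pos '[[0.008, -0.002, 0], [0.014, -0.003, 0], [0.02, -0.004, 0], [0.025, -0.006, 0], [0.025, -0.006, 0], [0.025, -0.006, 0]]' --turn '[[0, 0, 0], [0, 0, 0], [0, 0, 0], [0, 0, 0], [0, 0, 0], [0, 0, 0]]'

```text
time_s: 3.57
tool_pos: [0.5585, -0.2067, 0.1057]
eef_rot: [-2.445, -1.966, 0.004]
ft_force: [-10.3, 4.4, -19.1]
grip_width: 0.154
gripper_force: 31.1
```

The lock stopped at 25 mm with 10 N of reaction, so it is at the end stop. I'll release it and rise.

send_rows --grip '[-0.5, -0.2, 0, 0, 0, 0, 0, 0]' --delta_pos '[[0, 0, 0], [0, 0, 0], [-0.01, 0, 0], [-0.01, 0, 0], [-0.01, 0, 0.1], [-0.01, 0, 0.2], [-0.01, 0, 0.35], [-0.01, 0, 0.5]]' --turn '[[0, 0, 0], [0, 0, 0], [0, 0, 0], [0, 0, 0], [0, 0, 0], [0, 0, 0], [0, 0, 0], [0, 0, 0]]'

```text
time_s: 4.23
tool_pos: [0.5584, -0.2073, 0.2077]
eef_rot: [2.448, 1.968, 0.0]
ft_force: [0.3, -0.2, 0.3]
grip_width: 0.504
gripper_force: 0.0
```

```bash
python3 - <<'E'
from h import *
from scipy.spatial.transform import Rotation as R
s=robot.observe();im,d=shot('wrist','w2');c=robot.get_calibration('wrist')
# pixel->world fn with depth along axis
def w(u,v,z):
    K=c['mtx'];x=(u-K[0,2])/K[0,0];y=(v-K[1,2])/K[1,1];r=np.hypot(x,y)
    ray=np.array([x/r*np.tan(r),-y/r*np.tan(r),-1]);M=c['mount'];Rw=R.from_rotvec(s['eef_rot']).as_matrix()
    o=Rw@M[:3,3]+s['tool_pos'];k=Rw@M[:3,:3]@ray
    return o+k*(z-o[2])/k[2]
print(s['tool_pos'],s['ft_force'])
side,_=shot('side','side2'),0
import pickle;pickle.dump((s,),open('s.pkl','wb'))
P=pts('side',np.load('side2.npy'))
ex=np.array([-.215,-.977]);ey=np.array([.977,-.215]);o=np.array([.5497,-.1515])
L=(P[...,:2]-o)@np.stack([ex,ey],1)
for nm,m in(('lock',(abs(L[...,0]-.052)<.02)&(abs(L[...,1])<.04)&(P[...,2]>.108)&(P[...,2]<.125)),('knob',(abs(L[...,0]+.129)<.02)&(abs(L[...,1])<.03)&(P[...,2]>.06)&(P[...,2]<.1))):
    q=np.c_[L[m],P[m][:,2]]; print(nm,len(q),q.mean(0),q.min(0),q.max(0)) if len(q) else print(nm,0)
cv2.imwrite('pics/c2.png',np.vstack([cv2.resize(im[0:300,200:440][:,:,::-1],(480,600))]))
E
```

```text
[ 0.558372   -0.20734689  0.20773083] [ 0.25420697 -0.18721943  0.3057926 ]
lock 39 [0.05450131 0.01921432 0.1160757 ] [0.04527411 0.01312789 0.10868736] [0.06041986 0.02535151 0.12062492]
knob 129 [-0.12378994  0.00512101  0.08252621] [-0.13952298 -0.00897076  0.06010691] [-0.11058116  0.02068074  0.09773613]
```

View pics/c2.png

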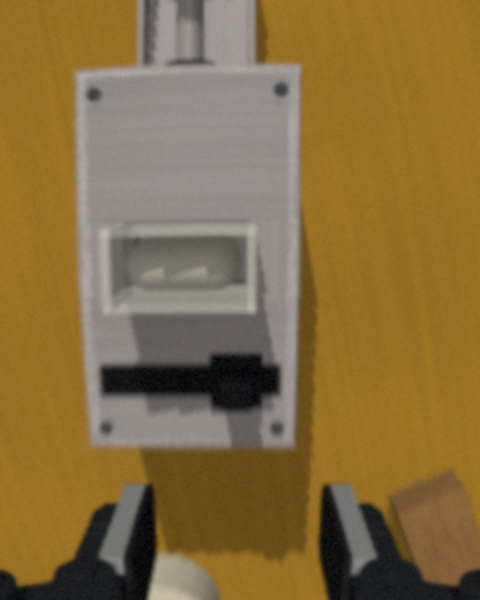

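The lock grip is at (237,382), at the right-hand end of its rail. The side depth gives local y +19 mm, so it is unlocked. Next I'll hover over the stem gap and open the gripper to about 50 mm.

send_rows --grip '[0, 0, 0, 0, 0, 0, 0, 0]' --delta_pos '[[0.01, 0.11, 0], [0.02, 0.23, 0], [0.03, 0.34, 0], [0.04, 0.45, 0], [0.05, 0.56, 0], [0.06, 0.68, 0], [0.066, 0.775, 0], [0.066, 0.775, 0]]' --turn '[[0, 0, 0], [0, 0, 0], [0, 0, 0], [0, 0, 0], [0, 0, 0], [0, 0, 0], [0, 0, 0], [0, 0, 0]]'

```text
time_s: 5.0
tool_pos: [0.5722, -0.0478, 0.2063]
eef_rot: [-2.443, -1.974, -0.003]
ft_force: [0.3, 1.0, -0.1]
grip_width: 0.499
gripper_force: 0.0
```

```bash
python3 - <<'E'
from h import *
s=robot.observe();print(s['tool_pos'])
im,d=shot('wrist','w3')
for n in('scene','side'):
    _,d=shot(n,n+'3');P=pts(n,d)
    ex=np.array([-.215,-.977]);ey=np.array([.977,-.215]);o=np.array([.5497,-.1515])
    L=(P[...,:2]-o)@np.stack([ex,ey],1)
    for nm,m in(('stem',(abs(L[...,0]+.1)<.018)&(abs(L[...,1])<.03)&(P[...,2]>.066)&(P[...,2]<.085)),('knobtop',(abs(L[...,0]+.129)<.02)&(abs(L[...,1])<.03)&(P[...,2]>.088)&(P[...,2]<.1))):
        q=np.c_[L[m],P[m][:,2]]; print(n,nm,len(q),*( (np.median(q,0),q.min(0),q.max(0)) if len(q) else ()))
E
```

```text
[ 0.57220129 -0.04781226  0.2063442 ]
scene stem 68 [-0.10099618  0.00297522  0.0773436 ] [-0.11765789 -0.0057158   0.07170494] [-0.08458232  0.00876094  0.08391594]
scene knobtop 65 [-0.12975026  0.00230799  0.09181691] [-0.13666037 -0.01514567  0.08806591] [-0.12258221  0.01743441  0.09632582]
side stem 24 [-0.10757837  0.00022089  0.07876658] [-0.11783146 -0.00812535  0.07255797] [-0.09572833  0.00531728  0.08132054]
side knobtop 54 [-0.12545014 -0.00050011  0.09225528] [-0.13535894 -0.01435053  0.08826443] [-0.11535317  0.01536055  0.097669  ]
```

View pics/w3.png

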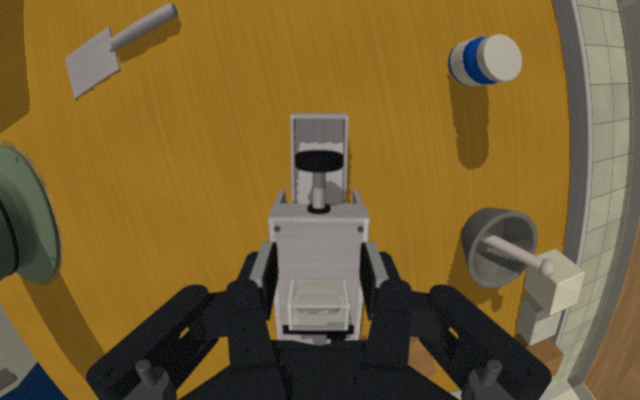

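The wrist view shows the knob disc at (319,160) and the stem at (319,190), centred between the fingers at x≈319, with the knob still home. Depth puts the stem at local y ≈ +1 mm, so I'll descend with the fingers astride it.

send_rows --grip '[0, 0, 0, 0, 0, 0, 0, 0]' --delta_pos '[[0, 0, -0.1], [0, 0, -0.2], [0, 0, -0.3], [0, 0, -0.4], [0, 0, -0.5], [0, 0, -0.6], [0, 0, -0.7], [0, 0, -0.73]]' --turn '[[0, 0, 0], [0, 0, 0], [0, 0, 0], [0, 0, 0], [0, 0, 0], [0, 0, 0], [0, 0, 0], [0, 0, 0]]'

```text
time_s: 5.82
tool_pos: [0.5703, -0.0535, 0.0578]
eef_rot: [-2.449, -1.966, 0.004]
ft_force: [-1.2, -0.1, -0.1]
grip_width: 0.498
gripper_force: 0.0
```

send_rows --grip '[-0.3, -0.5, -0.7, -0.9, -1, -1, -1, -1]' --delta_pos '[[0, 0, 0], [0, 0, 0], [0, 0, 0], [0, 0, 0], [0, 0, 0], [0, 0, 0], [0, 0, 0], [0, 0, 0]]' --turn '[[0, 0, 0], [0, 0, 0], [0, 0, 0], [0, 0, 0], [0, 0, 0], [0, 0, 0], [0, 0, 0], [0, 0, 0]]' --force 50

```text
time_s: 6.48
tool_pos: [0.5715, -0.0525, 0.0615]
eef_rot: [2.448, 1.968, 0.0]
ft_force: [-6.1, 0.1, 7.0]
grip_width: 0.119
gripper_force: 48.8
```

send_rows --grip '[-1, -1, -1, -1, -1, -1, -1, -1]' --delta_pos '[[0.007, 0.03, 0], [0.014, 0.065, 0], [0.021, 0.1, 0], [0.029, 0.135, 0], [0.037, 0.17, 0], [0.045, 0.205, 0], [0.051, 0.235, 0], [0.056, 0.255, 0]]' --turn '[[0, 0, 0], [0, 0, 0], [0, 0, 0], [0, 0, 0], [0, 0, 0], [0, 0, 0], [0, 0, 0], [0, 0, 0]]'

```text
time_s: 7.15
tool_pos: [0.5823, -0.0032, 0.0613]
eef_rot: [2.448, 1.966, -0.004]
ft_force: [-10.5, -28.6, 10.1]
grip_width: 0.118
gripper_force: 49.8
```

send_rows --grip '[-1, -1, -1, -1]' --delta_pos '[[0, 0, 0], [0, 0, 0], [0, 0, 0], [0, 0, 0]]' --turn '[[0, 0, 0], [0, 0, 0], [0, 0, 0], [0, 0, 0]]'

```text
time_s: 7.48
tool_pos: [0.5823, -0.0035, 0.0614]
eef_rot: [2.449, 1.966, -0.003]
ft_force: [-7.2, -11.3, 8.4]
grip_width: 0.116
gripper_force: 49.6
```

```bash
python3 - <<'E'
from h import *
a,_=shot('scene','sc4');b,_=shot('side','sd4')
v=np.hstack([cv2.resize(a[180:280,240:350],(440,400)),cv2.resize(b[180:280,275:365],(360,400))])
cv2.imwrite('pics/c4.png',v[:,:,::-1])
E
```

```text
(no output)
```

View pics/c4.png

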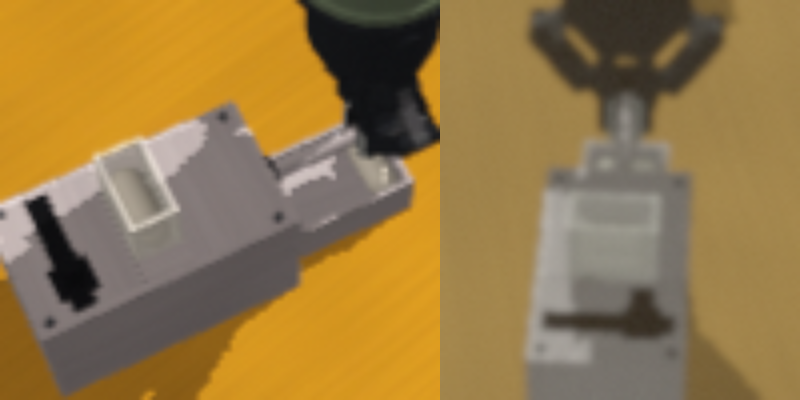

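The knob travelled 50 mm to its outer stop. A white tube shows in the tray at about (383,175) in the left crop. I'll push the knob home.

send_rows --grip '[-1, -1, -1, -1, -1, -1, -1, -1]' --delta_pos '[[-0.007, -0.03, 0], [-0.014, -0.065, 0], [-0.021, -0.1, 0], [-0.029, -0.135, 0], [-0.037, -0.17, 0], [-0.045, -0.205, 0], [-0.053, -0.24, 0], [-0.059, -0.268, 0]]' --turn '[[0, 0, 0], [0, 0, 0], [0, 0, 0], [0, 0, 0], [0, 0, 0], [0, 0, 0], [0, 0, 0], [0, 0, 0]]'

```text
time_s: 8.25
tool_pos: [0.5715, -0.0533, 0.0616]
eef_rot: [-2.447, -1.969, -0.004]
ft_force: [-0.1, 46.1, 8.0]
grip_width: 0.117
gripper_force: 49.7
```

send_rows --grip '[-1, -1, -1, -1]' --delta_pos '[[0, 0, 0], [0, 0, 0], [0, 0, 0], [0, 0, 0]]' --turn '[[0, 0, 0], [0, 0, 0], [0, 0, 0], [0, 0, 0]]'

```text
time_s: 8.58
tool_pos: [0.5715, -0.0527, 0.0615]
eef_rot: [-2.446, -1.97, -0.004]
ft_force: [-3.1, 11.7, 6.6]
grip_width: 0.121
gripper_force: 49.4
```

The knob is back at its starting position (y -0.0527 against -0.0525) and pressing on the stop. I'll release it, relieve the preload and rise.

send_rows --grip '[-0.5, -0.2, 0, 0, 0, 0, 0, 0]' --delta_pos '[[0.001, 0.006, 0], [0.003, 0.012, 0], [0.003, 0.012, 0], [0.003, 0.012, 0], [0.003, 0.012, 0.1], [0.003, 0.012, 0.25], [0.003, 0.012, 0.4], [0.003, 0.012, 0.6]]' --turn '[[0, 0, 0], [0, 0, 0], [0, 0, 0], [0, 0, 0], [0, 0, 0], [0, 0, 0], [0, 0, 0], [0, 0, 0]]'

```text
time_s: 9.25
tool_pos: [0.5706, -0.0527, 0.1804]
eef_rot: [-2.447, -1.967, 0.003]
ft_force: [0.6, -0.1, -0.6]
grip_width: 0.498
gripper_force: 0.0
```

send_rows --grip '[0, 0, 0, 0, 0, 0]' --delta_pos '[[0, 0.1, 0.1], [0, 0.2, 0.2], [0, 0.3, 0.3], [0, 0.4, 0.3], [0, 0.4, 0.3], [0, 0.4, 0.3]]' --turn '[[0, 0, 0], [0, 0, 0], [0, 0, 0], [0, 0, 0], [0, 0, 0], [0, 0, 0]]'

```text
time_s: 9.75
tool_pos: [0.5716, 0.0283, 0.2405]
eef_rot: [2.446, 1.971, 0.001]
ft_force: [0.2, -0.2, -0.6]
grip_width: 0.498
gripper_force: 0.0
```

```bash
python3 - <<'E'
from h import *
a,da=shot('scene','sc5');b,d=shot('side','sd5')
v=np.hstack([cv2.resize(a[180:280,240:350],(440,400)),cv2.resize(b[180:280,275:365],(360,400))])
cv2.imwrite('pics/c5.png',v[:,:,::-1])
for n,d in(('scene',da),('side',d)):
    P=pts(n,d)
    ex=np.array([-.215,-.977]);ey=np.array([.977,-.215]);o=np.array([.5497,-.1515])
    L=(P[...,:2]-o)@np.stack([ex,ey],1)
    m=(abs(L[...,0]+.129)<.03)&(abs(L[...,1])<.03)&(P[...,2]>.088)&(P[...,2]<.1)
    print(n,np.median(L[m],0),L[m].min(0),L[m].max(0))
E
```

```text
scene [-0.12925729  0.00343704] [-0.13667142 -0.0144086 ] [-0.12264625  0.01641159]
side [-0.12540967 -0.00057508] [-0.13654242 -0.01654651] [-0.11565693  0.01798024]
```

View pics/c5.png

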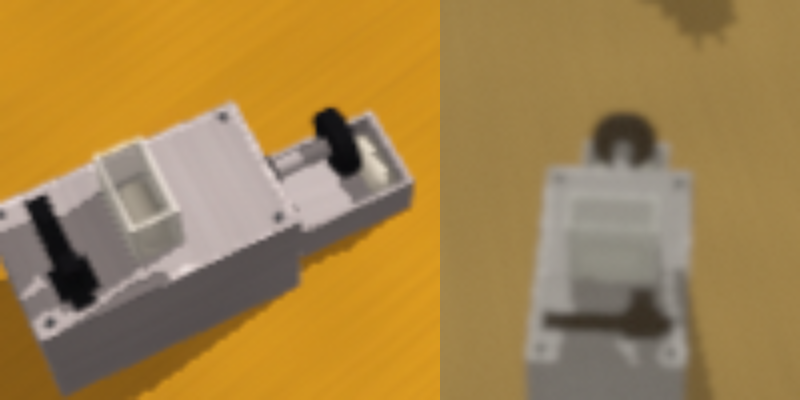

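The picture shows the knob home at (335,140), one tube at the tray front (375,165) and the lock still at its end. Depth also has the knob home. I'll check that the stack dropped before handing in.

```bash
python3 - <<'E'
from h import *
for f in('scene1','sc5'):
    P=pts('scene',np.load(f+'.npy'))
    L=(P[...,:2]-np.array([.5497,-.1515]))@np.array([[-.215,.977],[-.977,-.215]])
    m=(abs(L[...,0])<.008)&(abs(L[...,1])<.02)&(P[...,2]>.05)
    print(f,np.percentile(P[m][:,2],[5,25,50,75,95]).round(3),m.sum())
r=np.percentile(P[m][:,2],50)
if r<.108: print('sign off',robot.sign_off())
E
```

```text
scene1 [0.116 0.119 0.12  0.121 0.123] 96
sc5 [0.096 0.1   0.101 0.102 0.103] 61
the job is handed in; nothing more can be done
sign off None
```

The job is handed in: the lock is at its end stop, exactly one dose tube is in the tray, the knob is fully home, the stack dropped 20 mm to load the next dose, and nothing else on the shelf was touched, all in about 10 s of the 48 s allowed.

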